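Open the winch-grease pot in the chart-table rack

TASK

Pull the rack's bottom-hinged front fully down by its steel rail, so that the green cap of the grease pot comes free to work on. Then unscrew the tight cap counter-clockwise while the rack's socket braces the pot, stop turning when the threads let go (about a quarter turn), and lift the cap straight up. Finish while still holding the cap, level, about 3 cm up over the open pot, with the pot left in its socket, the front still down and the other things on the table left alone.

Things in the scene. Friction and masses are not known exactly. Their poses are not given: they have to be found in the camera images.
- rack: wooden rack fixed to the table, 130 x 170 mm, walls 52 to 57 mm high; its -x axis points out of its front. Origin at table height under the middle of its square socket (65 mm inside, floor 12 mm and rim 52 mm above the table), which holds the pot and keeps it from turning
- front (a joint): the rack's bottom-hinged drop front, rad: 0 = upright, 1.57 = fully down (its panel level, towards the rack's -x). Its stiff hinge stays where it is left and needs about 3 to 5 N at the rail
- front_hinge (a point): middle of the drop front's hinge line (along the rack's y axis), 60 mm in front of the rack's origin and 15 mm above the table; its axes are the rack's
- rail_mid (a point): middle of the front's round steel rail, 12 mm thick, clear for 120 mm between two end arms, parallel to the hinge line. At joint value 0 it lies 120 mm above and 40 mm behind (rack +x) the hinge, 21 mm clear above the cap's top; fully down, 120 mm in front of the hinge and 55 mm above the table. It can be pinched from above and turns in the fingers
- pot_mouth (a point): middle of the flat top of the white grease pot's neck, 88 mm above the table; z up, axes as the rack's. The loose pot (about 0.8 kg; body 62 mm square, 54 mm high, blue bands front and back) stands 40 mm deep in the socket with 1.5 mm play a side; neck 45 mm wide over two ledges. Crossbar on top 9 mm high
- cap_center (a point): middle, halfway up, of the green 12-sided screw cap: 56 mm over flats, 33 mm high, 0.06 kg. Seated, it is 91.5 mm above the table, the cap's top 108 mm, lower edge 75 mm. z up; flats face its x axis and every 30 degrees on. White stripe on top along its x axis: fore and aft in the rack (within 0.05 rad) when tight. Raised 14 mm it is clear of the neck
- thread (a joint): turn of the crossbar on the neck, which follows the cap with up to 0.15 rad play, rad: 0 tight, growing counter-clockwise from above. Lugs in the cap lock under the neck's ledges; at 1.05 to 2.0 it lifts straight off, middle a quarter turn; beyond, they catch again. Lifted locked, it takes the pot along. Takes 0.3 to 0.5 N m; stays where left
- anemometer: black plastic anemometer standing loose: round foot 80 mm wide, 121 mm tall, three cups on arms reaching 57 mm out; origin at the middle of its underside; leave alone
- lamp_shade: small clear glass hurricane lamp shade standing loose, 84 mm wide, 125 mm tall; origin at the middle of its underside; leave alone
- sugar_pot: white ceramic sugar pot with a knobbed lid, standing loose, 84 mm wide, 90 mm tall; origin at the middle of its underside; leave alone
Mind the look-alikes: they are no part of the job. Of the things shaped like the part that bears cap_center, the green one is meant.

How it is judged (in metres and radians):
On the way, in this order (a step that is already met when the one before it is completed fails the run):
1. the drop front is fully down, the cap still tight (value of joint front above 1.45 rad and value of joint thread below 0.3 rad), for 0.2 s.
2. the cap, still seated on the neck, is turned until the threads let go (value of joint thread above 0.9 rad and z of cap_center in the frame of pot_mouth below 0.01 m), for 0.1 s.
At the end, for the whole second after the job is handed in: Fingers hold the cap still and level (0.2 rad), its centre 20 to 70 mm above the neck's top, within 25 mm of its axis, not touching the pot; pot upright and seated in its socket (4 mm); front down (over 1.4), thread turned over 0.9; bystanders within 20 mm of their starts (z of cap_center in the frame of pot_mouth between 0.02 and 0.07 m and horizontal distance between cap_center and pot_mouth below 0.025 m and angle between cap_center's own z axis and vertical below 0.2 rad and contact force between cap and the fingers above 1 N and contact force between cap and pot below 0.2 N and linear speed of cap below 0.02 m/s and value of joint front above 1.4 rad and value of joint thread above 0.9 rad and z of pot_mouth in the frame of rack below 0.092 m and angle between pot_mouth's own z axis and vertical below 0.08 rad and horizontal distance between pot_mouth and rack below 0.006 m and distance of each of anemometer, lamp_shade, sugar_pot from where it was at the start of the episode below 0.02 m); the arm keeps its last pose, push and grip.
It fails at once if the pot is pulled up out of its socket by more than 15 mm (z of pot_mouth in the frame of rack above 0.103 m).
It fails at once if the cap is turned on far past the release, until its lugs catch again (value of joint thread above 2.1 rad).
It fails at once if the anemometer is knocked over or pushed away (distance of anemometer from where it was at the start of the episode above 0.03 m or angle between anemometer's own z axis and vertical above 0.3 rad).
It fails at once if the lamp shade is knocked over or pushed away (distance of lamp_shade from where it was at the start of the episode above 0.03 m or angle between lamp_shade's own z axis and vertical above 0.3 rad).
It fails at once if the sugar pot is knocked over or pushed away (distance of sugar_pot from where it was at the start of the episode above 0.03 m or angle between sugar_pot's own z axis and vertical above 0.3 rad).
It also fails if it takes over 58 s, if anything falls off the work surface, if the arm or the gripper's body presses on something with over 40 N, if the wrist force passes 120 N, or if a joint passes its speed limit or range.

ROBOT

A 6-joint arm with a two-finger parallel gripper is mounted at the origin on the work surface. World frame = base frame: x ahead of the robot, y to its left, z up, the work surface at z = 0. Lengths are in mm, angles in rad, forces in N, time in s.
With the tool pointing down it reaches from about 275 to 1000 mm from the base axis. Payload 8.4 kg.
Tool frame: the origin (TCP) lies on the centre line of the jaws, within the pads' length; the fingertips stand 22 mm ahead of it and the grasp point (between the pads) lies 3 mm ahead of it; z points along the fingers, x is the direction in which the jaws open and shut, and the axes are right-handed (so a half turn about z gives the same grasp; the last joint's range is limited). The gripper opens to 85 mm and grips with 20 to 120 N. Pads are 22 mm wide; open, the fingers measure 114 mm over their backs; the gripper's body (76 mm by 85 mm) begins 54 mm behind the grasp point. The pads swing forward as they close: fully open they stand 13 mm farther back than shut.
Start: joints at [-1.232, 0.353, 1.633, -0, 1.155, -0.002], TCP at [208.899, -589.058, 253.281] pointing down, gripper open.
Joint ranges: [-2.63, 2.63], [-0.92, 2.1], [0.06, 2.66], [-1.3, 4.44], [0, 2.69], [-3.02, 3.02]. Speed limits (rad/s): [2.22, 2.22, 2.79, 3.14, 3.14, 3.14].

INTERFACE

Orientations are given as [roll, pitch, yaw] about the fixed x, y, z axes, in that order (R = Rz(yaw) Ry(pitch) Rx(roll)).
In Python, from rig import status, viewer, job gives the robot as it stands.
- The arm moves only by the tool send_rows, never from a script. Its argument "plan" is a list of rows, each a list of 3 entries, a list of its own where there are three numbers: the shift along the tool's x, y, z in m, then the turn, a rotation vector about the tool's x, y, z in rad, then the opening, from -1 (shut) to 1 (fully open). In form: [[[x, y, z], [rx, ry, rz], jaw], ...]. A call has exactly 5 rows; each row is the pose to reach, as a shift and turn from the pose measured when the call began, along the tool's axes at that moment; what a row does not reach only later rows make up. A row lasts 1/12 s, in which the tool goes at most 41.7 mm and 7.16 degrees, less where a joint would pass 70% of its speed; a pose out of reach is approached as far as the arm can. A call with a gripper value outside its range is refused whole. The fingers move at their own pace and stop on an object; "squeeze" is the grip in N (left out, the last holds). Time passes only in rows, so rows that repeat a pose let the fingers close, or fill a call up. It gives the time, the measured TCP pose, the force and the opening at its end, in the units of the state.
- status.sense(): the state, without advancing time (a new reading comes with each control period).
- viewer.grab_frame(name): name is "scene" or "top" or "wrist"; returns the picture (480x640x3 uint8, red, green, blue); there is no depth.
- viewer.camera_params(name): a dict with "intrinsics" (3x3 intrinsics, pixels), "xyz" and "orientation" of the camera in the world. Camera axes: x right, y down, z forward; pixel columns grow to the right and rows downward; lengths in mm; the calibration is good to about 2 mm. A picture is of the moment at which its call begins: read the wrist's pose just before it. camera_params takes no time and is no camera call; for the wrist camera it gives the pose at the moment of the call.
- job.sign_off(): hands the job in, once; it reports no verdict.
Trained networks look in the newest picture that a camera, given by its name, has taken for a name from the list of things; names that differ only in an ending like _2 or _b are one class to them, and where a whole thing is asked for, a point or a joint stands for the part that bears it (a point fixed in the world has none). Each returns a list of dicts, best first, with "p" (0 to 1); they miss things now and then, are a little off and sometimes report something else, mostly with a low value. They report only what shows in the picture. A call takes as long as a camera call. They do not tell look-alikes from the thing itself.
- viewer.cut_out(label, camera): "mask" (480x640 bool, what is visible of it) and "extent" ([left, top, width, height] in pixels, round what is visible of it).
The state is a dict: "clock": time; "qpos": joint angles; "qvel": joint speeds; "joint_efforts": joint torques, N m; "eef_pos": TCP position; "tcp_rot": TCP orientation; "contact_force": force on the tool from outside, world axes, zero at the start; "wrist_torque": the same for the moment, N m; "opening": opening from 0.0 (shut) to 1.0 (fully open).
Only numpy, scipy, OpenCV 4.12 (cv2) and the standard library are available. Lean on these libraries where they do the work, as an engineer would, in place of code of your own. Each camera call takes 0.05 s, during which the arm holds its last target.

## Working session

There is one attempt and no reset: what is moved stays moved. The work goes in short steps, Python scripts to look and compute and a tool call to move; the robot and the scene stay as the last step left them, time stands still between calls to the robot, and variables do not carry over. Pictures are saved under pics/ and viewed, and the job is handed in when it is done.

Besides the shell and the picture viewer there is one more tool, called after "Call:" in YAML: its name, and indented under it one key for each argument. send_rows: Moves the arm, as the interface text tells. Its arguments: {"type":"object","properties":{"plan":{"type":"array"},"squeeze":{"type":"number"}},"required":["plan"]}

```bash
mkdir -p pics; ls; python3 - <<'E'
from rig import status, viewer, job
import cv2
print(status.sense())
for n in ["scene","top"]:
    f=viewer.grab_frame(n); cv2.imwrite(f"pics/{n}0.png",f[:,:,::-1]); print(n,viewer.camera_params(n))
E
```

```text
pics
{'clock': 0.0, 'qpos': array([-1.23237616e+00,  3.53638757e-01,  1.63413967e+00, -3.91595973e-07,
        1.15515111e+00, -2.40313768e-03]), 'qvel': array([ 1.21397336e-03, -1.41781636e-03, -8.65898004e-04,  1.10841137e-03,
       -3.61211018e-04,  1.69169734e-06]), 'joint_efforts': array([ 2.75539547e-03, -6.05247831e+01, -3.42065942e+01,  1.25041461e-04,
        9.20624589e-03,  2.32526361e-05]), 'eef_pos': array([ 208.76884714, -588.64237286,  252.56513473]), 'tcp_rot': array([-3.14158980e+00,  1.33688285e-03, -1.22997287e+00]), 'contact_force': array([-0.37850777, -0.70769896, -0.42279066]), 'wrist_torque': array([-0.00988494, -0.03545597,  0.01273697]), 'opening': 1.0003737504431942}
scene {'intrinsics': array([[528.71960923,   0.        , 316.93882582],
       [  0.        , 528.71960923, 242.01294565],
       [  0.        ,   0.        ,   1.        ]]), 'xyz': array([1361.65313513, -457.46857596,  662.20455927]), 'orientation': array([-2.14768727, -0.00974768,  1.00076578])}
top {'intrinsics': array([[623.82422941,   0.        , 307.41383637],
       [  0.        , 623.82422941, 238.4884333 ],
       [  0.        ,   0.        ,   1.        ]]), 'xyz': array([ 487.73104097,    7.07459466, 1295.17467889]), 'orientation': array([-3.01553248,  0.02389903, -1.59967871])}
```

View pics/scene0.png

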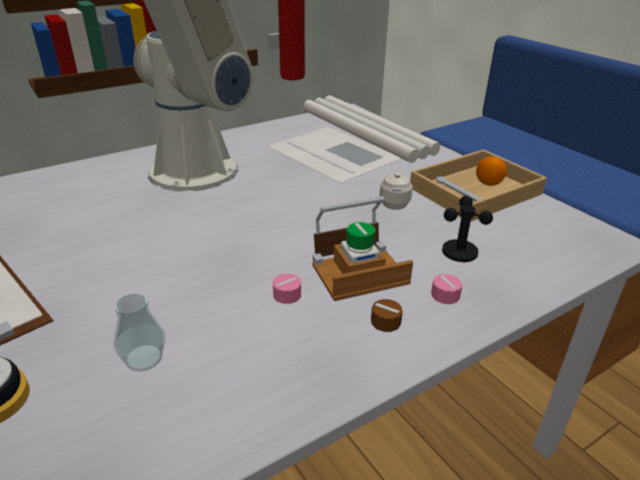

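View pics/top0.png

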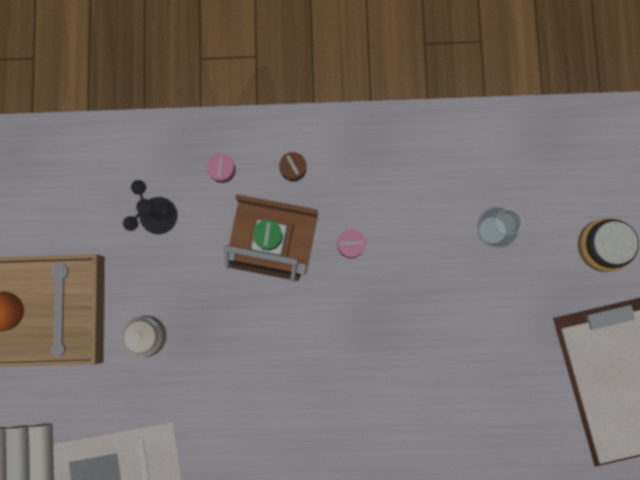

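Cap candidates in the top view: green (267,235) standing in the rack, pink (221,167) and (351,243), brown (292,166). By the description I choose the green one. I'll check it in a crop.

```bash
cat > h.py <<'E'
from rig import status, viewer, job
import cv2, numpy as np
from scipy.spatial.transform import Rotation as R
def cam(n):
    p=viewer.camera_params(n); return p['intrinsics'],np.array(p['xyz']),R.from_euler('xyz',p['orientation']).as_matrix()
def proj(n,P,c=None):
    K,t,M=c or cam(n); q=(np.atleast_2d(P)-t)@M@K.T; return q[:,:2]/q[:,2:]
def back(n,uv,z,c=None):
    K,t,M=c or cam(n); uv=np.atleast_2d(uv).astype(float)
    d=np.c_[uv,np.ones(len(uv))]@np.linalg.inv(K).T@M.T
    return t+d*((z-t[2])/d[:,2])[:,None]
E
python3 - <<'E'
from h import *
f=cv2.imread('pics/top0.png'); g=f[185:290,210:340]; cv2.imwrite('pics/top0c.png',cv2.resize(g,None,fx=5.5,fy=5.5,interpolation=cv2.INTER_CUBIC))
f=cv2.imread('pics/scene0.png'); g=f[190:300,305:425]; cv2.imwrite('pics/scene0c.png',cv2.resize(g,None,fx=5,fy=5,interpolation=cv2.INTER_CUBIC))
for n in ['top','scene']:
  im=cv2.imread(f'pics/{n}0.png'); hsv=cv2.cvtColor(im,cv2.COLOR_BGR2HSV); print(n)
  for l in ['cap_center','rack','rail_mid','anemometer','lamp_shade','sugar_pot']:
    for d in viewer.cut_out(l,n)[:4]:
      v,u=np.nonzero(d['mask']); print(l,round(d['p'],2),d['extent'],u.mean().round(1),v.mean().round(1))
E
```

```text
top
cap_center 0.9 [255.1, 221.3, 23.0, 27.3] 267.6 234.8
cap_center 0.83 [336.6, 231.6, 29.4, 26.6] 351.0 243.4
cap_center 0.73 [279.2, 149.5, 26.0, 34.2] 292.7 166.1
cap_center 0.71 [210.3, 154.0, 23.8, 27.6] 221.0 168.3
rack 0.73 [224.9, 193.0, 92.0, 88.4] 271.3 237.8
anemometer 0.67 [123.8, 179.7, 54.1, 58.3] 151.1 212.0
lamp_shade 0.7 [475.5, 208.0, 47.3, 37.2] 498.8 226.4
sugar_pot 0.55 [118.0, 314.1, 47.8, 40.9] 144.3 335.7
scene
cap_center 0.95 [345.7, 223.7, 32.3, 26.2] 359.6 236.1
cap_center 0.89 [271.5, 274.7, 33.5, 30.5] 286.3 288.6
cap_center 0.67 [430.9, 272.1, 35.0, 34.4] 445.5 289.0
cap_center 0.57 [368.3, 297.8, 34.8, 34.6] 385.7 315.6
rack 0.87 [311.1, 198.5, 102.8, 101.8] 354.8 261.4
anemometer 0.86 [441.8, 198.2, 50.8, 66.9] 463.1 232.2
lamp_shade 0.67 [111.9, 295.6, 54.3, 77.0] 137.1 333.6
sugar_pot 0.58 [376.5, 174.6, 38.9, 36.2] 395.2 191.4
sugar_pot 0.33 [345.5, 224.4, 32.3, 28.5] 360.1 236.2
```

View pics/top0c.png

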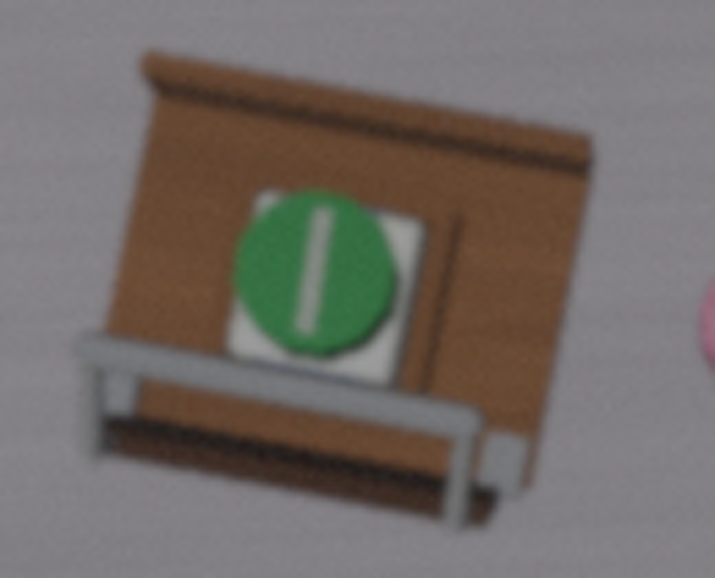

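View pics/scene0c.png

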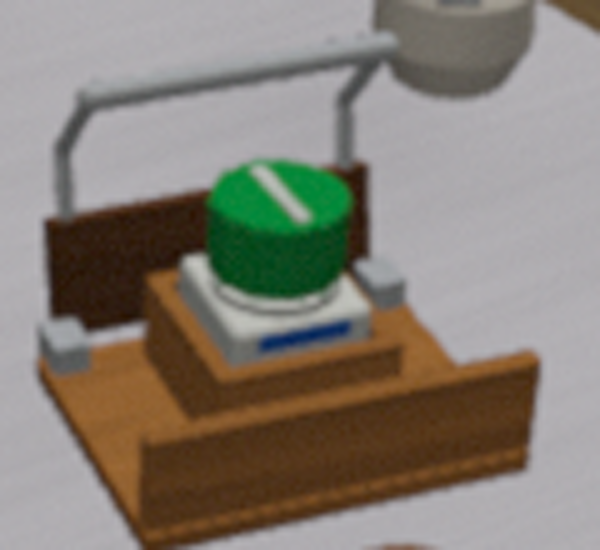

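```bash
python3 - <<'E'
from h import *
T=lambda *p:np.array([[210+a/5.5-.4,185+b/5.5-.4] for a,b in p]); S=lambda *p:np.array([[305+a/5-.4,190+b/5-.4] for a,b in p])
s=back('top',T((324,208),(306,332)),108); print('cap top',s.mean(0)); d=s[0]-s[1]; print('stripe yaw',np.arctan2(d[1],d[0]))
s2=back('scene',S((257,168),(307,220)),108); print('cap scene',s2.mean(0)); d=s2[1]-s2[0]; print(np.arctan2(d[1],d[0]))
r=back('top',T((88,342),(478,412)),135); d=r[0]-r[1]; print('rail',r,r.mean(0),'yaw',np.arctan2(d[1],d[0])-np.pi/2,np.linalg.norm(d))
r=back('scene',S((85,98),(392,45)),135); d=r[1]-r[0]; print('railS',r,r.mean(0),np.arctan2(d[1],d[0]),np.linalg.norm(d))
b=back('top',T((150,52),(592,135)),54); d=b[0]-b[1];print('back',b,np.arctan2(d[1],d[0])-np.pi/2,np.linalg.norm(d))
for l,p,z in [('anem',(158,216),0),('lamp',(490,226),0),('sugar',(144,336),60)]: print(l,back('top',[p],z))
E
```

```text
cap top [650.82064571 108.79021669 108.        ]
stripe yaw -0.16406255961907762
cap scene [651.63397183 108.81624702 108.        ]
-0.15757513830730635
rail [[624.75484837 184.6109019  135.        ]
 [596.63001618  52.0567304  135.        ]] [610.69243227 118.33381615 135.        ] yaw -0.209075503139188 135.505035209775
railS [[584.91154123  57.72831558 135.        ]
 [614.79972448 191.98385228 135.        ]] [599.85563286 124.85608393 135.        ] 1.3517468235386487 137.54218491284627
back [[741.31672757 172.7259142   54.        ]
 [704.87573416  10.65249197  54.        ]] -0.22116452638139084 166.11965625581888
anem [[710.7598225  347.87480236   0.        ]]
lamp [[ 666.82296312 -347.900619      0.        ]]
sugar [[461.83659116 359.48270105  60.        ]]
```

```bash
cat >> h.py <<'E'
def rail(th,y=0,O=(651.2,108.8),yaw=-.215):
    x=-60+40*np.cos(th)-120*np.sin(th); z=15+120*np.cos(th)+40*np.sin(th)
    c,s=np.cos(yaw),np.sin(yaw); return np.array([O[0]+c*x-s*y,O[1]+s*x+c*y,z])
E
python3 - <<'E'
from h import *
from scipy.optimize import least_squares
T=lambda *p:np.array([[210+a/5.5-.4,185+b/5.5-.4] for a,b in p]); S=lambda *p:np.array([[305+a/5-.4,190+b/5-.4] for a,b in p])
t=T((88,342),(478,412)); s=S((392,45),(85,98))
ct,cs=cam('top'),cam('scene')
def f(p):
    O=p[:2];yaw=p[2];th=p[3];L=p[4]
    A=np.array([rail(th,L,O,yaw),rail(th,-L,O,yaw)]); c=[[O[0],O[1],108]]
    return np.r_[(proj('',A,ct)-t).ravel(),(proj('',A,cs)-s).ravel(),(proj('',c,ct)-T((315,270))).ravel()*2,(proj('',c,cs)-S((282,194))).ravel()*2]
r=least_squares(f,[651,109,-.21,.2,66]); print(r.x,r.fun.round(1)); print(rail(r.x[3],0,r.x[:2],r.x[2]))
E
```

```text
[ 6.51186069e+02  1.08928049e+02 -2.12168935e-01  1.84054370e-01
  6.77290044e+01] [-0.2  0.2  0.1  0.5 -0.1  0.4  0.3  0.6 -0.1 -0.4 -0.3 -0.4]
[609.50451028 117.90671399 140.29384907]
```

```bash
cat >> h.py <<'E'
def rows(targets,yaw=None,roll=np.pi,pitch=0):
    """world TCP targets (mm), yaw(s) -> tool-frame shift (m), rotvec"""
    s=status.sense(); p0=s['eef_pos']; R0=R.from_euler('xyz',s['tcp_rot'])
    print('clock',round(s['clock'],2),'pos',p0.round(1),'rot',s['tcp_rot'].round(3),'q',s['qpos'].round(2),'F',s['contact_force'].round(1),'op',round(s['opening'],3))
    for i,t in enumerate(np.atleast_2d(targets)):
        y=yaw if np.ndim(yaw)==0 else yaw[i]
        rt=R.from_euler('xyz',[roll,pitch,y]); print((R0.inv().apply(t-p0)/1000).round(4),(R0.inv()*rt).as_rotvec().round(3))
E
python3 - <<'E'
from h import *
rows([[609.5,117.9,260]],-.212)
E
```

```text
clock 0.7 pos [ 208.9 -589.   253.3] rot [-3.142  0.    -1.23 ] q [-1.23  0.35  1.63  0.    1.16 -0.  ] F [-0.1  0.7  0.3] op 0.999
[-0.5324 -0.6138 -0.0067] [-0.     0.    -1.018]
```

Call:
send_rows:
  plan:
    - [[-0.532, -0.614, -0.007], [0, 0, -1.018], -0.2]
    - [[-0.532, -0.614, -0.007], [0, 0, -1.018], -0.2]
    - [[-0.532, -0.614, -0.007], [0, 0, -1.018], -0.2]
    - [[-0.532, -0.614, -0.007], [0, 0, -1.018], -0.2]
    - [[-0.532, -0.614, -0.007], [0, 0, -1.018], -0.2]
  squeeze: 60

```text
clock: 1.12
eef_pos: [312.1, -406.2, 255.2]
tcp_rot: [3.142, -0.0, -0.599]
contact_force: [1.5, -0.1, -0.4]
opening: 0.397
```

```bash
python3 - <<'E'
from h import *
rows([[609.5,117.9,260]],-.212)
E
```

```text
clock 1.12 pos [ 312.1 -406.2  255.2] rot [ 3.142 -0.    -0.599] q [-0.92  0.18  1.87  0.    1.1  -0.32] F [ 1.5 -0.1 -0.4] op 0.397
[-0.0502 -0.6005 -0.0049] [ 0.    -0.    -0.387]
```

Call:
send_rows:
  plan:
    - [[-0.05, -0.6, -0.005], [0, 0, -0.387], -0.2]
    - [[-0.05, -0.6, -0.005], [0, 0, -0.387], -0.2]
    - [[-0.05, -0.6, -0.005], [0, 0, -0.387], -0.2]
    - [[-0.05, -0.6, -0.005], [0, 0, -0.387], -0.2]
    - [[-0.05, -0.6, -0.005], [0, 0, -0.387], -0.2]

```text
clock: 1.53
eef_pos: [415.0, -224.8, 257.2]
tcp_rot: [3.141, -0.001, -0.211]
contact_force: [1.0, -0.4, 0.0]
opening: 0.401
```

```bash
python3 - <<'E'
from h import *
rows([[609.5,117.9,260]],-.212)
E
```

```text
clock 1.53 pos [ 415.  -224.8  257.2] rot [ 3.141e+00 -1.000e-03 -2.110e-01] q [-0.5   0.11  1.95 -0.    1.09 -0.29] F [ 1.  -0.4  0. ] op 0.401
[ 0.1184 -0.3758 -0.0028] [ 0.    -0.001  0.001]
```

Call:
send_rows:
  plan:
    - [[0.118, -0.376, -0.003], [0, 0, 0], -0.2]
    - [[0.118, -0.376, -0.003], [0, 0, 0], -0.2]
    - [[0.118, -0.376, -0.003], [0, 0, 0], -0.2]
    - [[0.118, -0.376, -0.003], [0, 0, 0], -0.2]
    - [[0.118, -0.376, -0.003], [0, 0, 0], -0.2]

```text
clock: 1.95
eef_pos: [517.6, -43.1, 258.9]
tcp_rot: [3.141, -0.002, -0.211]
contact_force: [0.7, -0.8, 0.4]
opening: 0.404
```

```bash
python3 - <<'E'
from h import *
rows([[609.5,117.9,260]],-.212)
E
```

```text
clock 1.95 pos [517.6 -43.1 258.9] rot [ 3.141e+00 -2.000e-03 -2.110e-01] q [-0.09  0.18  1.85 -0.    1.11  0.13] F [ 0.7 -0.8  0.4] op 0.404
[ 0.0562 -0.1767 -0.0011] [ 0.    -0.002  0.001]
```

Call:
send_rows:
  plan:
    - [[0.056, -0.177, -0.001], [0, 0, 0], -0.2]
    - [[0.056, -0.177, -0.001], [0, 0, 0], -0.2]
    - [[0.056, -0.177, -0.001], [0, 0, 0], -0.2]
    - [[0.056, -0.177, -0.001], [0, 0, 0], -0.2]
    - [[0.056, -0.177, -0.001], [0, 0, 0], -0.2]

```text
clock: 2.37
eef_pos: [611.2, 122.3, 260.1]
tcp_rot: [-3.14, -0.003, -0.209]
contact_force: [-1.0, -0.3, 0.1]
opening: 0.4
```

```bash
python3 - <<'E'
from h import *
rows([[609.5,117.9,143.3]],-.212)
f=viewer.grab_frame('wrist'); c=cam('wrist'); g=f[:,:,::-1].copy()
for y in np.linspace(-60,60,7):
    u=proj('',rail(.184,y,(651.2,108.9),-.212),c)[0]; cv2.circle(g,tuple(int(a) for a in u),2,(255,0,255),-1)
cv2.imwrite('pics/w1.png',g)
E
```

```text
clock 2.37 pos [611.2 122.3 260.1] rot [-3.14e+00 -3.00e-03 -2.09e-01] q [ 0.2   0.34  1.63 -0.    1.16  0.4 ] F [-1.  -0.3  0.1] op 0.4
[-0.0011  0.0048  0.1168] [-0.001 -0.003  0.003]
```

View pics/w1.png

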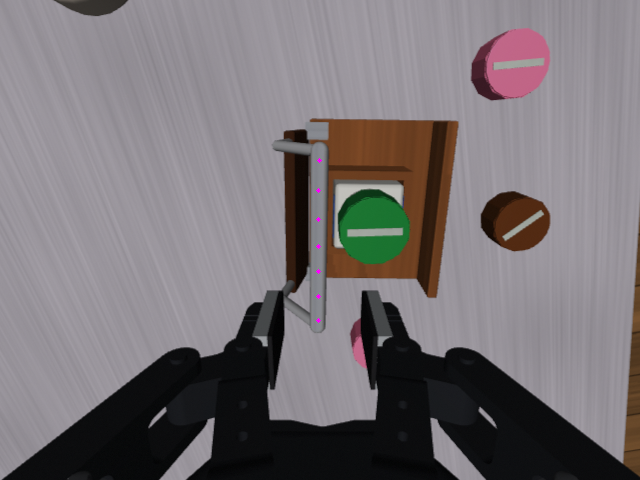

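The wrist view shows the predicted rail (magenta, x≈318, y 160–320) lying exactly on the steel rail, with the green cap at (374,226). Descending onto it.

Call:
send_rows:
  plan:
    - [[-0.001, 0.005, 0.03], [-0.001, -0.003, 0.003], -0.2]
    - [[-0.001, 0.005, 0.06], [-0.001, -0.003, 0.003], -0.2]
    - [[-0.001, 0.005, 0.09], [-0.001, -0.003, 0.003], -0.2]
    - [[-0.001, 0.005, 0.117], [-0.001, -0.003, 0.003], -0.2]
    - [[-0.001, 0.005, 0.117], [-0.001, -0.003, 0.003], -0.2]

```text
clock: 2.83
eef_pos: [607.2, 118.6, 137.7]
tcp_rot: [3.14, 0.007, -0.211]
contact_force: [-2.3, 0.3, 0.3]
opening: 0.401
```

Call:
send_rows:
  plan:
    - [[0, 0, 0], [0, 0, 0], -0.6]
    - [[0, 0, 0], [0, 0, 0], -0.8]
    - [[0, 0, 0], [0, 0, 0], -0.9]
    - [[0, 0, 0], [0, 0, 0], -1]
    - [[0, 0, 0], [0, 0, 0], -1]

```text
clock: 3.25
eef_pos: [607.1, 118.4, 138.3]
tcp_rot: [3.139, 0.007, -0.211]
contact_force: [-0.5, -2.3, -7.0]
opening: 0.119
```

```bash
python3 - <<'E'
from h import *
th=np.array([.3,.4,.5,.6,.7])
rows([rail(t,0,(651.2,108.9),-.212)+[0,0,3] for t in th],-.212)
f=viewer.grab_frame('wrist'); cv2.imwrite('pics/w2.png',f[:,:,::-1])
E
```

```text
clock 3.25 pos [607.1 118.4 138.3] rot [ 3.139  0.007 -0.211] q [0.19 0.47 1.74 0.   0.94 0.4 ] F [-0.5 -2.3 -7. ] op 0.119
[-0.0122  0.     -0.006 ] [0.002 0.007 0.001]
[-0.0248  0.     -0.0056] [0.002 0.007 0.001]
[-0.0373 -0.     -0.0039] [0.002 0.007 0.001]
[-0.0496 -0.     -0.0009] [0.002 0.007 0.001]
[-0.0616 -0.      0.0032] [0.002 0.007 0.001]
```

View pics/w2.png

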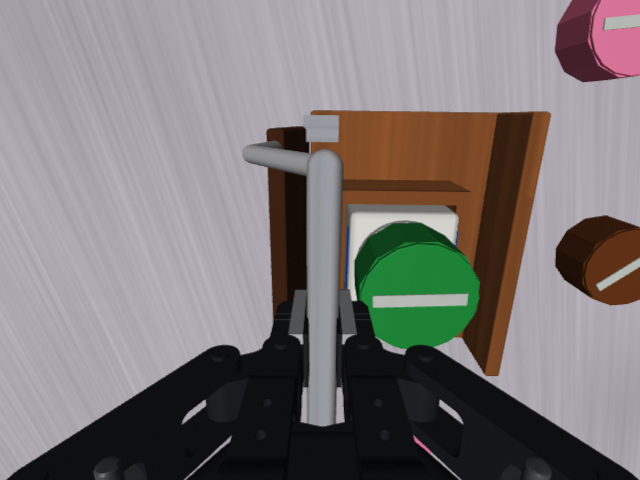

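The rail (x≈325) sits between the pads and the cap is clear to the right. Pulling along the arc.

```bash
cat >> h.py <<'E'
def arc(t0,step=.08,n=5,off=-2):
    th=np.minimum(t0+step*np.arange(1,n+1),1.6); rows([rail(t,0,(651.2,108.9),-.212)+[0,0,off] for t in th],-.212)
def theta(off=-2):
    s=status.sense()['eef_pos']-[0,0,off]; d=(s[:2]-[651.2,108.9])@[np.cos(.212),-np.sin(.212)]+60
    a=np.arctan2(120,40); r=np.arctan2(s[2]-15,d); print('theta',(r-a).round(3),'rad',np.hypot(s[2]-15,d).round(1))
E
python3 - <<'E'
from h import *
theta(); arc(.2)
E
```

```text
theta 0.204 rad 126.2
clock 3.3 pos [607.1 118.4 138.3] rot [ 3.139  0.007 -0.211] q [0.19 0.47 1.74 0.   0.94 0.4 ] F [-1.7 -1.6 -6.5] op 0.12
[-0.0096 -0.     -0.001 ] [0.002 0.007 0.001]
[-0.0197 -0.     -0.0009] [0.002 0.007 0.001]
[-0.0298 -0.     -0.0001] [0.002 0.007 0.001]
[-0.0398 -0.      0.0016] [0.002 0.007 0.001]
[-0.0496 -0.      0.004 ] [0.002 0.007 0.001]
```

Call:
send_rows:
  plan:
    - [[-0.0096, 0, -0.001], [0.002, 0.007, 0], -1]
    - [[-0.0197, 0, -0.001], [0.002, 0.007, 0], -1]
    - [[-0.0298, 0, 0], [0.002, 0.007, 0], -1]
    - [[-0.0398, 0, 0.0016], [0.002, 0.007, 0], -1]
    - [[-0.0496, 0, 0.004], [0.002, 0.007, 0], -1]

```text
clock: 3.72
eef_pos: [559.5, 129.2, 136.3]
tcp_rot: [-3.14, -0.005, -0.211]
contact_force: [9.2, -2.3, -8.6]
opening: 0.118
```

```bash
python3 - <<'E'
from h import *
theta(); arc(.58)
E
```

```text
theta 0.591 rad 127.8
clock 3.72 pos [559.5 129.2 136.3] rot [-3.14  -0.005 -0.211] q [ 0.22  0.41  1.85 -0.    0.88  0.44] F [ 9.2 -2.3 -8.6] op 0.118
[-0.008   0.0006  0.0039] [-0.001 -0.005  0.001]
[-0.0175  0.0006  0.0076] [-0.001 -0.005  0.001]
[-0.0266  0.0006  0.012 ] [-0.001 -0.005  0.001]
[-0.0353  0.0006  0.0171] [-0.001 -0.005  0.001]
[-0.0436  0.0005  0.023 ] [-0.001 -0.005  0.001]
```

Call:
send_rows:
  plan:
    - [[-0.008, 0, 0.003], [-0.001, -0.005, 0], -1]
    - [[-0.0175, 0, 0.0066], [-0.001, -0.005, 0], -1]
    - [[-0.0266, 0, 0.011], [-0.001, -0.005, 0], -1]
    - [[-0.0353, 0, 0.0161], [-0.001, -0.005, 0], -1]
    - [[-0.0436, 0, 0.022], [-0.001, -0.005, 0], -1]

```text
clock: 4.13
eef_pos: [518.1, 138.8, 116.1]
tcp_rot: [-3.139, -0.005, -0.21]
contact_force: [5.0, -1.9, 0.8]
opening: 0.119
```

```bash
python3 - <<'E'
from h import *
theta(); arc(.97)
E
```

```text
theta 0.959 rad 128.3
clock 4.13 pos [518.1 138.8 116.1] rot [-3.139 -0.005 -0.21 ] q [ 0.26  0.39  1.94 -0.    0.81  0.47] F [ 5.  -1.9  0.8] op 0.119
[-0.0079  0.0013  0.0087] [-0.003 -0.005  0.002]
[-0.0152  0.0013  0.0156] [-0.003 -0.005  0.002]
[-0.0219  0.0013  0.0232] [-0.003 -0.005  0.002]
[-0.028   0.0013  0.0313] [-0.003 -0.005  0.002]
[-0.0334  0.0013  0.0398] [-0.003 -0.005  0.002]
```

Call:
send_rows:
  plan:
    - [[-0.007, 0, 0.0075], [-0.003, -0.005, 0.002], -1]
    - [[-0.0145, 0, 0.0145], [-0.003, -0.005, 0.002], -1]
    - [[-0.0215, 0, 0.022], [-0.003, -0.005, 0.002], -1]
    - [[-0.0277, 0, 0.0302], [-0.003, -0.005, 0.002], -1]
    - [[-0.0332, 0, 0.0388], [-0.003, -0.005, 0.002], -1]

```text
clock: 4.55
eef_pos: [487.1, 146.1, 78.5]
tcp_rot: [-3.141, -0.005, -0.212]
contact_force: [6.9, -6.8, 0.0]
opening: 0.118
```

```bash
python3 - <<'E'
from h import *
theta(); arc(1.34,.06)
E
```

```text
theta 1.348 rad 126.5
clock 4.55 pos [487.1 146.1  78.5] rot [-3.141 -0.005 -0.212] q [ 0.29  0.42  2.02 -0.    0.7   0.5 ] F [ 6.9 -6.8  0. ] op 0.118
[-0.0033  0.0018  0.0057] [-0.001 -0.005  0.   ]
[-0.0067  0.0018  0.0125] [-0.001 -0.005  0.   ]
[-0.0097  0.0018  0.0194] [-0.001 -0.005  0.   ]
[-0.0123  0.0018  0.0266] [-0.001 -0.005  0.   ]
[-0.013   0.0018  0.029 ] [-0.001 -0.005  0.   ]
```

Call:
send_rows:
  plan:
    - [[-0.0033, 0.001, 0.0057], [-0.001, -0.005, 0], -1]
    - [[-0.0067, 0.001, 0.0125], [-0.001, -0.005, 0], -1]
    - [[-0.0097, 0.001, 0.0194], [-0.001, -0.005, 0], -1]
    - [[-0.012, 0.001, 0.026], [-0.001, -0.005, 0], -1]
    - [[-0.012, 0.001, 0.027], [-0.001, -0.005, 0], -1]

```text
clock: 4.97
eef_pos: [475.8, 148.5, 51.7]
tcp_rot: [-3.14, -0.001, -0.212]
contact_force: [-1.1, 2.5, 20.4]
opening: 0.115
```

```bash
python3 - <<'E'
from h import *
theta(); arc(1.55,.02,2)
for n in ['scene']:
    f=viewer.grab_frame(n); cv2.imwrite('pics/s2.png',cv2.resize(f[150:330,250:490,::-1],None,fx=3,fy=3))
E
```

```text
theta 1.58 rad 125.9
clock 4.97 pos [475.8 148.5  51.7] rot [-3.14e+00 -1.00e-03 -2.12e-01] q [0.3  0.46 2.05 0.   0.64 0.51] F [-1.1  2.5 20.4] op 0.115
[-0.0002  0.0018 -0.0014] [-0.001 -0.001  0.   ]
[-0.0009  0.0018  0.0011] [-0.001 -0.001  0.   ]
```

View pics/s2.png

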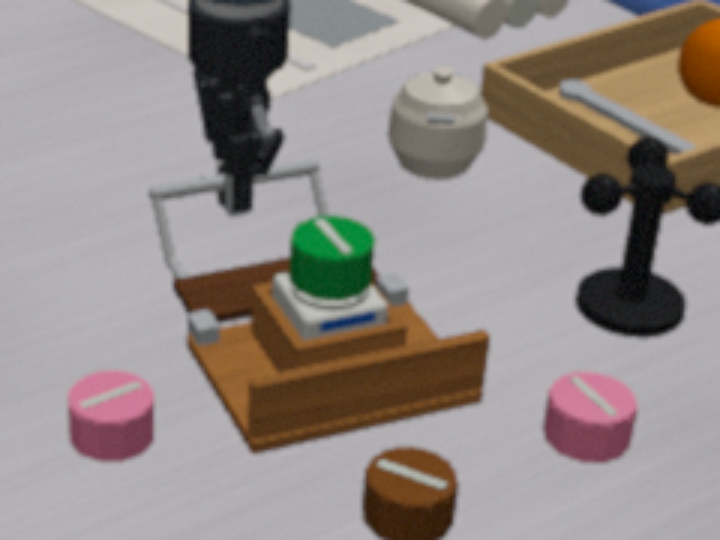

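The front is down at its stop (Fz +20 N), and the cap still sits in the socket with its stripe fore and aft. Releasing and rising.

Call:
send_rows:
  plan:
    - [[0, 0, 0], [0, 0, 0], -1]
    - [[0, 0, 0], [0, 0, 0], -1]
    - [[0, 0, 0], [0, 0, 0], -0.2]
    - [[0, 0, 0], [0, 0, 0], -0.2]
    - [[0, 0, 0], [0, 0, 0], -0.2]

```text
clock: 5.43
eef_pos: [474.9, 148.3, 51.5]
tcp_rot: [-3.141, 0.0, -0.212]
contact_force: [0.4, 0.4, 0.2]
opening: 0.4
```

Call:
send_rows:
  plan:
    - [[0, 0, -0.02], [0, 0, 0], -0.2]
    - [[0, 0, -0.05], [0, 0, 0], -0.2]
    - [[0, 0, -0.09], [0, 0, 0], -0.2]
    - [[0, 0, -0.13], [0, 0, 0], -0.2]
    - [[0, 0, -0.17], [0, 0, 0], 0.2]

```text
clock: 5.85
eef_pos: [473.9, 148.0, 222.9]
tcp_rot: [3.142, 0.002, -0.212]
contact_force: [2.0, 0.5, -0.2]
opening: 0.526
```

```bash
python3 - <<'E'
from h import *
f=viewer.grab_frame('top'); cv2.imwrite('pics/t3.png',cv2.resize(f[185:320,200:360,::-1],None,fx=5,fy=5))
f=viewer.grab_frame('wrist'); cv2.imwrite('pics/w3.png',f[:,:,::-1])
c=cam('top'); print([ (p-[200,185])*5 for p in proj('',[rail(1.57,67,(651.2,108.9),-.212),rail(1.57,-67,(651.2,108.9),-.212)],c)])
rows([[651,109,230]],-.212)
E
```

```text
[array([ 93.63709404, 673.6854137 ]), array([425.97008216, 736.21356834])]
clock 5.95 pos [477.9 149.2 227.5] rot [-3.136 -0.008 -0.212] q [0.3  0.18 1.93 0.   1.02 0.51] F [ 0.5  1.  -0.4] op 0.604
[ 0.1777  0.0029 -0.0012] [-0.005 -0.008  0.   ]
```

View pics/w3.png

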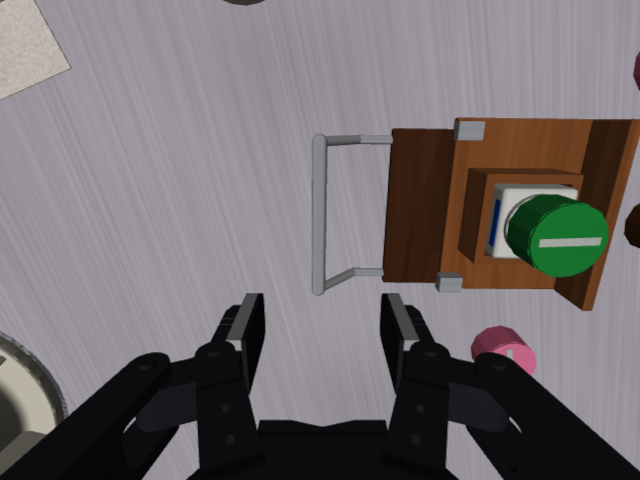

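View pics/t3.png

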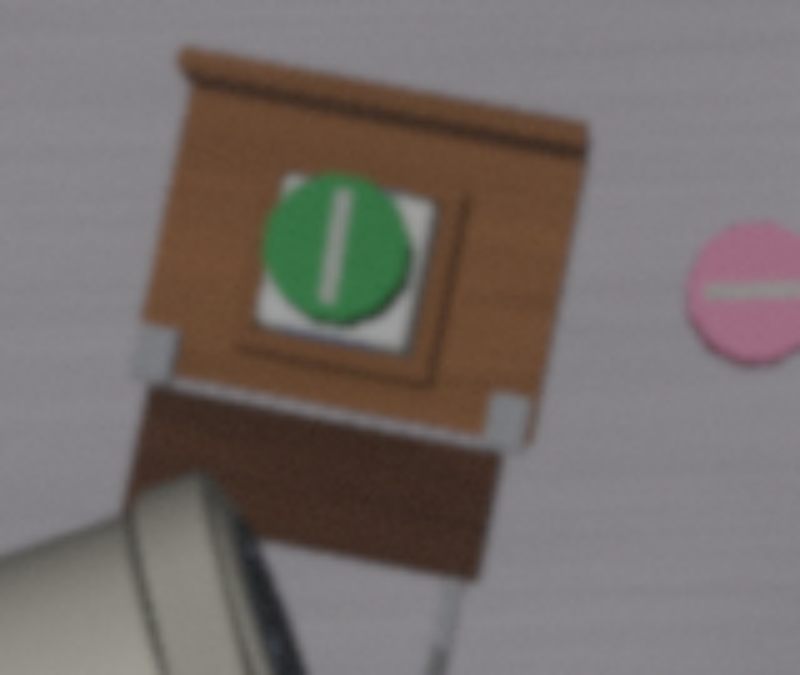

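Call:
send_rows:
  plan:
    - [[0.04, 0.003, -0.001], [-0.005, -0.008, 0], 1]
    - [[0.08, 0.003, -0.001], [-0.005, -0.008, 0], 1]
    - [[0.12, 0.003, -0.001], [-0.005, -0.008, 0], 1]
    - [[0.16, 0.003, -0.001], [-0.005, -0.008, -0.047], 1]
    - [[0.178, 0.003, -0.001], [-0.005, -0.008, -0.047], 1]

```text
clock: 6.37
eef_pos: [654.7, 107.7, 228.9]
tcp_rot: [-3.141, -0.001, -0.163]
contact_force: [-1.0, 0.2, -0.0]
opening: 0.997
```

Call:
send_rows:
  plan:
    - [[0, 0, 0], [0, 0, 0], 1]
    - [[0, 0, 0], [0, 0, 0], 1]
    - [[0, 0, 0], [0, 0, 0], 1]
    - [[0, 0, 0], [0, 0, 0], 1]
    - [[0, 0, 0], [0, 0, 0], 1]

```text
clock: 6.78
eef_pos: [653.4, 108.2, 228.9]
tcp_rot: [-3.142, -0.0, -0.162]
contact_force: [-0.9, 0.3, -0.2]
opening: 0.997
```

```bash
python3 - <<'E'
from h import *
rows([[651,109,95]],-.165)
c=cam('wrist'); f=viewer.grab_frame('wrist'); cv2.imwrite('pics/w4.png',f[:,:,::-1])
hsv=cv2.cvtColor(f,cv2.COLOR_RGB2HSV)
g=((hsv[...,0]>45)&(hsv[...,0]<75)&(hsv[...,1]>150)&(hsv[...,2]>110)).astype(np.uint8)
n,l,st,ce=cv2.connectedComponentsWithStats(g); k=1+st[1:,4].argmax(); print(st[k],ce[k])
b=(l==k).astype(np.uint8); cn,_=cv2.findContours(b,cv2.RETR_EXTERNAL,cv2.CHAIN_APPROX_NONE); cn=max(cn,key=cv2.contourArea)
W=back('',cn[:,0,:],108,c)[:,:2]; (cx,cy),r=cv2.minEnclosingCircle(W.astype(np.float32)); print('circle',cx,cy,r)
fill=np.zeros_like(b); cv2.drawContours(fill,[cn],-1,1,-1); fill=cv2.erode(fill,np.ones((5,5)))
v,u=np.nonzero((fill==1)&(hsv[...,1]<90)); P=back('',np.c_[u,v],108,c)[:,:2]
m=P.mean(0); w,V=np.linalg.eigh(np.cov((P-m).T)); d=V[:,1]*np.sign(V[0,1]); print('stripe',m,np.arctan2(d[1],d[0]),len(u))
E
```

```text
clock 6.78 pos [653.4 108.2 228.9] rot [-3.142 -0.    -0.162] q [0.16 0.43 1.57 0.   1.14 0.32] F [-0.9  0.3 -0.2] op 0.997
[-0.0025 -0.0004  0.1339] [-0.    -0.     0.003]
[ 281  200   77   73 3813] [318.69630212 235.91135589]
circle 651.3363037109375 107.63802337646484 27.771244049072266
stripe [651.9776267  107.45663741] -0.1792109860418532 528
```

View pics/w4.png

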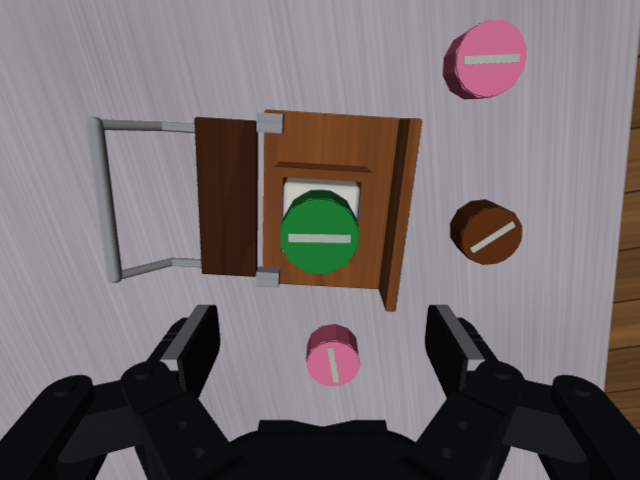

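The wrist view shows the front flat (rail at x≈95) and the green cap at (319,235), stripe along the jaw axis and nothing in the fingers' way. Descending.

Call:
send_rows:
  plan:
    - [[-0.002, 0, 0.03], [0, 0, 0.013], 1]
    - [[-0.002, 0, 0.06], [0, 0, 0.013], 1]
    - [[-0.002, 0, 0.085], [0, 0, 0.013], 1]
    - [[-0.002, 0, 0.105], [0, 0, 0.013], 1]
    - [[-0.002, 0, 0.115], [0, 0, 0.013], 1]

```text
clock: 7.25
eef_pos: [649.8, 108.6, 111.7]
tcp_rot: [3.141, 0.003, -0.175]
contact_force: [0.0, 0.0, -0.3]
opening: 0.999
```

```bash
python3 - <<'E'
from h import *
rows([[651.2,108.2,94]],-.175)
E
```

```text
clock 7.25 pos [649.8 108.6 111.7] rot [ 3.141e+00  3.000e-03 -1.750e-01] q [0.16 0.56 1.66 0.   0.93 0.34] F [ 0.   0.  -0.3] op 0.999
[0.0015 0.0001 0.0177] [0.001 0.003 0.   ]
```

Call:
send_rows:
  plan:
    - [[0.0015, 0, 0.006], [0.001, 0.003, 0], 1]
    - [[0.0015, 0, 0.012], [0.001, 0.003, 0], 1]
    - [[0.0015, 0, 0.017], [0.001, 0.003, 0], 1]
    - [[0.0015, 0, 0.018], [0.001, 0.003, 0], 1]
    - [[0.0015, 0, 0.018], [0.001, 0.003, 0], 1]

```text
clock: 7.67
eef_pos: [651.5, 108.4, 94.2]
tcp_rot: [-3.141, -0.001, -0.175]
contact_force: [0.4, 0.1, -0.1]
opening: 1.002
```

```bash
python3 - <<'E'
from h import *
rows([[651.2,108.2,93]],-.175)
f=viewer.grab_frame('scene'); cv2.imwrite('pics/s5.png',cv2.resize(f[180:300,290:430,::-1],None,fx=5,fy=5,interpolation=cv2.INTER_CUBIC))
E
```

```text
clock 7.67 pos [651.5 108.4  94.2] rot [-3.141e+00 -1.000e-03 -1.750e-01] q [0.16 0.58 1.67 0.   0.89 0.34] F [ 0.4  0.1 -0.1] op 1.002
[-0.0003  0.0002  0.0012] [-0.    -0.001  0.   ]
```

View pics/s5.png

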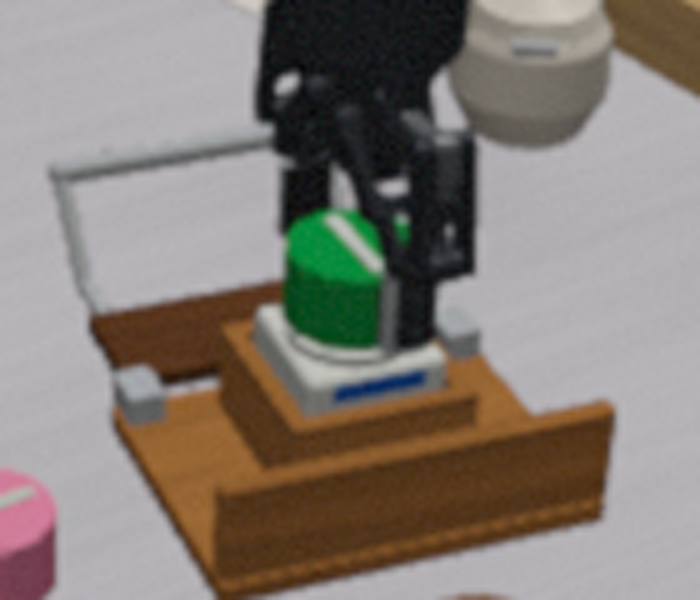

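The cap (345,280 in the crop) sits between the pads, fingertips just above the pot's shoulder. Closing.

Call:
send_rows:
  plan:
    - [[0, 0, 0], [0, 0, 0], -1]
    - [[0, 0, 0], [0, 0, 0], -1]
    - [[0, 0, 0], [0, 0, 0], -1]
    - [[0, 0, 0], [0, 0, 0], -1]
    - [[0, 0, 0], [0, 0, 0], -1]
  squeeze: 80

```text
clock: 8.13
eef_pos: [652.2, 108.5, 95.3]
tcp_rot: [-3.141, -0.003, -0.175]
contact_force: [-0.3, -0.2, 4.7]
opening: 0.642
```

```bash
python3 - <<'E'
from h import *
rows([[651.2,108.2,94]],-.175)
E
```

```text
clock 8.13 pos [652.2 108.5  95.3] rot [-3.141e+00 -3.000e-03 -1.750e-01] q [0.16 0.58 1.67 0.   0.9  0.34] F [-0.3 -0.2  4.7] op 0.642
[-0.001   0.0004  0.0013] [-0.001 -0.003  0.   ]
```

Call:
send_rows:
  plan:
    - [[0, 0, 0], [0, 0, -0.08], -1]
    - [[0, 0, 0], [0, 0, -0.16], -1]
    - [[0, 0, 0], [0, 0, -0.24], -1]
    - [[0, 0, 0], [0, 0, -0.32], -1]
    - [[0, 0, 0], [0, 0, -0.4], -1]

```text
clock: 8.55
eef_pos: [652.3, 108.5, 95.6]
tcp_rot: [-3.141, -0.003, 0.228]
contact_force: [0.2, 1.3, 1.4]
opening: 0.644
```

```bash
python3 - <<'E'
from h import *
print(status.sense()['wrist_torque'])
rows([[652,108.5,95]],.225)
E
```

```text
[ 0.11862572  0.09110037 -0.49260715]
clock 8.55 pos [652.3 108.5  95.6] rot [-3.141e+00 -3.000e-03  2.280e-01] q [ 0.16  0.58  1.67  0.    0.9  -0.07] F [0.2 1.3 1.4] op 0.644
[-0.0003 -0.      0.0006] [-0.    -0.003  0.003]
```

Torque reads −0.49 N m, so the thread is turning. Continuing.

Call:
send_rows:
  plan:
    - [[0, 0, 0], [0, 0, -0.08], -1]
    - [[0, 0, 0], [0, 0, -0.16], -1]
    - [[0, 0, 0], [0, 0, -0.24], -1]
    - [[0, 0, 0], [0, 0, -0.32], -1]
    - [[0, 0, 0], [0, 0, -0.4], -1]

```text
clock: 8.97
eef_pos: [652.2, 108.9, 95.6]
tcp_rot: [3.141, -0.003, 0.631]
contact_force: [0.4, 1.9, 0.6]
opening: 0.641
```

Call:
send_rows:
  plan:
    - [[0, 0, 0], [0, 0, -0.08], -1]
    - [[0, 0, 0], [0, 0, -0.16], -1]
    - [[0, 0, 0], [0, 0, -0.24], -1]
    - [[0, 0, 0], [0, 0, -0.32], -1]
    - [[0, 0, 0], [0, 0, -0.4], -1]

```text
clock: 9.38
eef_pos: [652.0, 109.2, 95.6]
tcp_rot: [3.141, -0.003, 1.034]
contact_force: [-0.2, 1.8, 0.3]
opening: 0.642
```

```bash
python3 - <<'E'
from h import *
print(status.sense()['wrist_torque'])
rows([[652,108.5,95]],1.425)
f=viewer.grab_frame('scene'); cv2.imwrite('pics/s6.png',cv2.resize(f[180:300,290:430,::-1],None,fx=5,fy=5,interpolation=cv2.INTER_CUBIC))
E
```

```text
[ 0.27043807  0.06195418 -0.50811086]
clock 9.38 pos [652.  109.2  95.6] rot [ 3.141e+00 -3.000e-03  1.034e+00] q [ 0.16  0.58  1.67  0.    0.9  -0.87] F [-0.2  1.8  0.3] op 0.642
[-0.0006  0.0003  0.0006] [ 0.001 -0.003 -0.391]
```

View pics/s6.png

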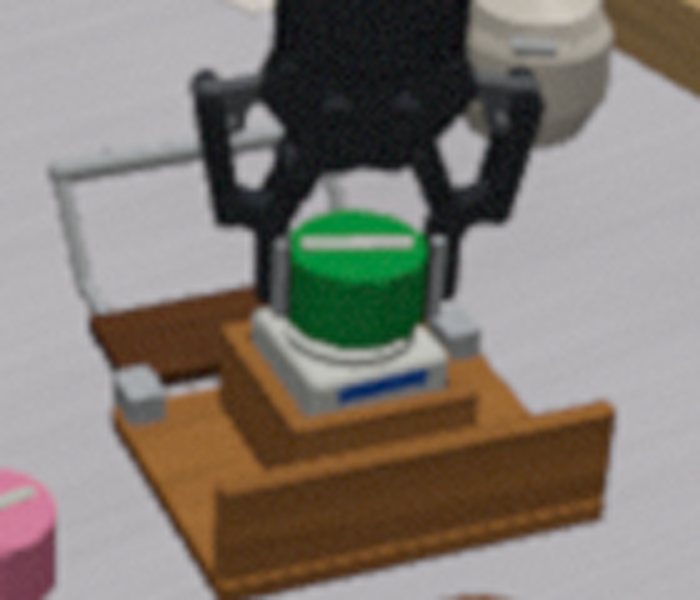

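The stripe has turned with the jaws (cap turned about 1.21 rad), and the pot stayed square in its socket. One more 0.4 rad.

Call:
send_rows:
  plan:
    - [[0, 0, 0], [0, 0, -0.08], -1]
    - [[0, 0, 0], [0, 0, -0.16], -1]
    - [[0, 0, 0], [0, 0, -0.24], -1]
    - [[0, 0, 0], [0, 0, -0.32], -1]
    - [[0, 0, 0], [0, 0, -0.4], -1]

```text
clock: 9.85
eef_pos: [651.7, 109.4, 95.6]
tcp_rot: [3.14, -0.003, 1.441]
contact_force: [-1.9, 1.7, 1.1]
opening: 0.644
```

Call:
send_rows:
  plan:
    - [[0, 0, 0], [0, 0, 0.01], -1]
    - [[0, 0, 0], [0, 0, 0.01], -1]
    - [[0, 0, 0], [0, 0, 0.02], -1]
    - [[0, 0, 0], [0, 0, 0.03], -1]
    - [[0, 0, 0], [0, 0, 0.03], -1]

```text
clock: 10.27
eef_pos: [651.7, 109.3, 95.5]
tcp_rot: [3.14, -0.003, 1.408]
contact_force: [0.8, 0.5, -0.9]
opening: 0.643
```

```bash
python3 - <<'E'
from h import *
print(status.sense()['wrist_torque'])
rows([[652,108.5,95]],1.42)
E
```

```text
[0.02631429 0.01020259 0.0419954 ]
clock 10.27 pos [651.7 109.3  95.5] rot [ 3.140e+00 -3.000e-03  1.408e+00] q [ 0.16  0.58  1.67  0.    0.9  -1.25] F [ 0.8  0.5 -0.9] op 0.643
[-0.0007  0.0004  0.0005] [ 0.001 -0.003 -0.012]
```

Torque has relaxed to zero. Trial lift, watching the wrist force (a locked pot would weigh about 8 N).

Call:
send_rows:
  plan:
    - [[0, 0, -0.001], [0, 0, 0], -1]
    - [[0, 0, -0.003], [0, 0, 0], -1]
    - [[0, 0, -0.005], [0, 0, 0], -1]
    - [[0, 0, -0.007], [0, 0, 0], -1]
    - [[0, 0, -0.007], [0, 0, 0], -1]

```text
clock: 10.68
eef_pos: [651.9, 109.3, 103.1]
tcp_rot: [3.14, -0.003, 1.408]
contact_force: [-0.7, -0.0, -1.0]
opening: 0.645
```

```bash
python3 - <<'E'
from h import *
rows([[652,108.5,95]],1.41)
f=viewer.grab_frame('scene'); cv2.imwrite('pics/s7.png',cv2.resize(f[180:300,290:430,::-1],None,fx=5,fy=5,interpolation=cv2.INTER_CUBIC))
E
```

```text
clock 10.68 pos [651.9 109.3 103.1] rot [ 3.140e+00 -3.000e-03  1.408e+00] q [ 0.16  0.57  1.66  0.    0.91 -1.25] F [-0.7 -0.  -1. ] op 0.645
[-0.0008  0.0002  0.0081] [ 0.002 -0.003 -0.002]
```

View pics/s7.png

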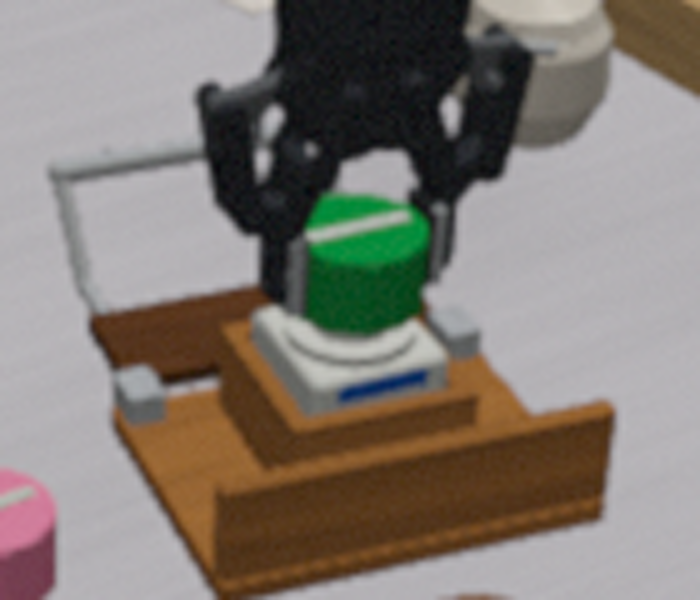

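The cap rises alone: only about 1 N at the wrist, and the pot's body and blue band haven't moved. Lifting on.

Call:
send_rows:
  plan:
    - [[0, 0, -0.006], [0, 0, 0], -1]
    - [[0, 0, -0.012], [0, 0, 0], -1]
    - [[0, 0, -0.018], [0, 0, 0], -1]
    - [[0, 0, -0.024], [0, 0, 0], -1]
    - [[0, 0, -0.029], [0, 0, 0], -1]

```text
clock: 11.15
eef_pos: [652.1, 109.3, 133.0]
tcp_rot: [3.139, -0.003, 1.408]
contact_force: [-0.0, 0.3, -0.5]
opening: 0.641
```

Call:
send_rows:
  plan:
    - [[0, 0, 0], [0, 0, 0], -1]
    - [[0, 0, 0], [0, 0, 0], -1]
    - [[0, 0, 0], [0, 0, 0], -1]
    - [[0, 0, 0], [0, 0, 0], -1]
    - [[0, 0, 0], [0, 0, 0], -1]

```text
clock: 11.57
eef_pos: [651.8, 109.2, 132.6]
tcp_rot: [3.14, -0.003, 1.408]
contact_force: [0.4, 0.4, -1.0]
opening: 0.643
```

```bash
python3 - <<'E'
from h import *
rows([[652,108.5,132]],1.41)
f=viewer.grab_frame('scene'); cv2.imwrite('pics/s8.png',cv2.resize(f[150:330,250:490,::-1],None,fx=3.3,fy=3.3,interpolation=cv2.INTER_CUBIC))
f=viewer.grab_frame('top'); cv2.imwrite('pics/t8.png',f[:,:,::-1])
for l in ['anemometer','lamp_shade','sugar_pot']:
    d=viewer.cut_out(l,'top')
    if d: print(l,d[0]['extent'])
E
```

```text
clock 11.57 pos [651.8 109.2 132.6] rot [ 3.140e+00 -3.000e-03  1.408e+00] q [ 0.16  0.53  1.65  0.    0.96 -1.25] F [ 0.4  0.4 -1. ] op 0.643
[-0.0007  0.0003  0.0006] [ 0.002 -0.003 -0.002]
anemometer [123.8, 178.9, 55.9, 59.2]
lamp_shade [479.2, 207.8, 44.7, 42.4]
sugar_pot [117.5, 317.2, 48.9, 40.6]
```

View pics/s8.png

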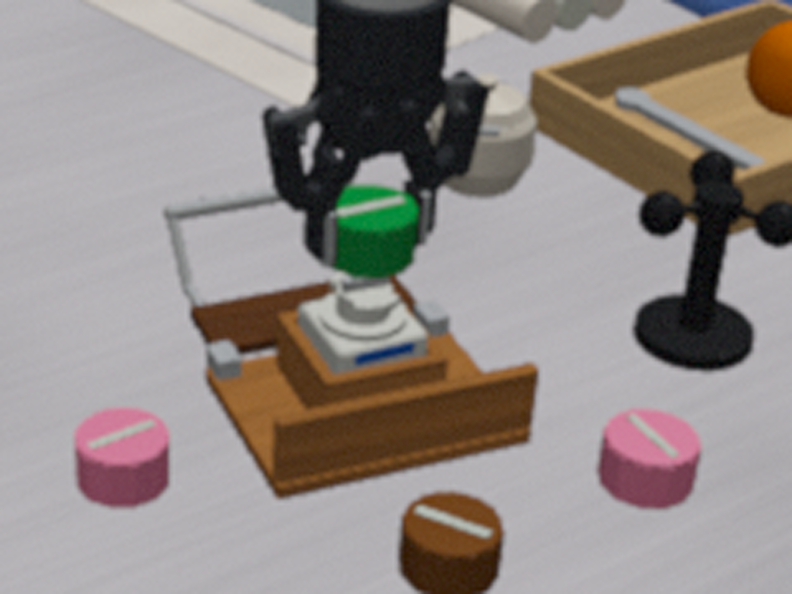

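View pics/t8.png

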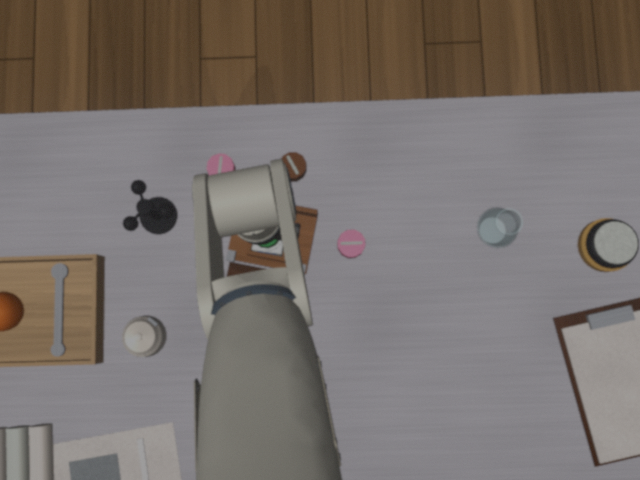

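The cap is held level at crop pixel (375,230), clear above the open neck and crossbar at (365,290). The pot is still in its socket, the front is flat, and the bystanders are where they started.

```bash
python3 - <<'E'
from rig import job
print(job.sign_off())
E
```

```text
the job is handed in; nothing more can be done
None
```

I pulled the front down by its rail, unscrewed the green cap counter-clockwise by about 1.6 rad, and lifted it straight up. The job is handed in with the cap still held over the open pot; it reports no verdict.

- **Front:** It reached its stop, at about 1.57 rad from the tool position, with 20 N against it. It was still flat in the last pictures. I never read the joint values directly.
- **Cap:** The thread took about 0.5 N m while turning. The trial lift carried only about 1 N, so the pot did not come with it. The cap's centre is about 40 mm above the neck, within roughly 1 mm of its axis, and level by the tool pose to 0.003 rad. The grip is set at 80 N.
- **Pot and bystanders:** The last scene picture shows the pot in its socket and clear of the cap. The outlines of the anemometer, lamp shade and sugar pot moved by at most a few pixels, and the pictures show them in the same places as at the start.
- **Time:** About 12 s of the 58 s allowed.

No check failed. The front was already about 0.18 rad open at the start, not fully upright, so I worked the pull out from that angle.

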